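# Load spacer rings into a lens tube

### The arm

A 6-joint arm with a two-finger parallel gripper is mounted at the origin on the work surface. World frame = base frame: x ahead of the robot, y to its left, z up, the work surface at z = 0. Lengths are in m, angles in rad, forces in N, time in s.
With the tool pointing down it reaches from about 0.3 to 0.825 m from the base axis. Payload 5.4 kg.
Tool frame: the origin (TCP) lies at the very end of the fingers, on their centre line; the grasp point (between the pads) lies 19 mm behind it; z points along the fingers, x is the direction in which the jaws open and shut, and the axes are right-handed (so a half turn about z gives the same grasp; the last joint's range is limited). The gripper opens to 92 mm and grips with 3 to 60 N. Pads are 20 mm wide; open, the fingers measure 128 mm over their backs; the gripper's body (75 mm by 189 mm) begins 69 mm behind the grasp point.
Start: joints at [0.993, 0.158, 1.597, -0, 1.386, -0.21], TCP at [0.207, 0.537, 0.215] pointing down, gripper open.
Joint ranges: [-2.91, 2.91], [-0.94, 2.29], [0.18, 2.7], [-1.29, 4.43], [0.17, 2.64], [-3, 3]. Speed limits (rad/s): [2.57, 2.57, 3.14, 3.14, 3.14, 3.14].

### API

Orientations are given as a unit quaternion [x, y, z, w].
In Python, from plant import robot gives the robot as it stands.
- The arm moves only by the tool servo_tool, never from a script. Its argument "rows" is a list of rows, each a list of 7 numbers: the shift along the tool's x, y, z normalised to -1 to 1, where 1 is 25 mm, then the turn, a rotation vector about the tool's x, y, z normalised to -1 to 1, where 1 is 5 degrees, then the finger opening in mm, from 0 to 91.9. In form: [[tx, ty, tz, rx, ry, rz, fingers], ...]. A call has 1 to 10 rows; each row shifts and turns the commanded pose from where the row before left it, along the tool's axes as they then stand; what a row does not reach is not made up. A row lasts 1/12 s, in which the tool goes at most 41.7 mm and 7.16 degrees, less where a joint would pass 70% of its speed; a pose out of reach is approached as far as the arm can. A call with a number of a shift or a turn outside -1 to 1 is refused whole. A call with a gripper value outside its range is refused whole. The fingers move at their own pace and stop on an object; the grip force is fixed at half the most. Time passes only in rows, so rows that do not move let the fingers close. It gives the time, the measured TCP pose, the force and the opening at its end, in the units of the state.
- robot.read_state(): the state, without advancing time (a new reading comes with each control period).
- robot.camera(name): name is "side" or "top" or "wrist"; returns a dict with "frame" (400x640x3 uint8, red, green, blue), "mtx" (3x3 intrinsics, pixels), "dist" ([k1, k2, p1, p2, k3] as OpenCV has them; the pictures are not rectified), "eye" and "rotation" of the camera in the world; the wrist camera has in their place "mount" (4x4, takes a point from camera to tool coordinates, whose origin is the TCP and whose axes are the tool frame's). Camera axes: x right, y up, looking along -z (the intrinsics and any distortion apply to the point x, -y, -z); pixel columns grow to the right and rows downward; lengths in m; the calibration is good to about 2 mm. A picture is of the moment at which its call begins: read the wrist's pose just before it. There is no depth.
- robot.job_done(): hands the job in, once; it reports no verdict.
Trained networks look in the newest picture that a camera, given by its name, has taken for a name from the list of things; names that differ only in an ending like _2 or _b are one class to them, and where a whole thing is asked for, a point or a joint stands for the part that bears it (a point fixed in the world has none). Each returns a list of dicts, best first, with "score" (0 to 1); they miss things now and then, are a little off and sometimes report something else, mostly with a low value. They report only what shows in the picture. A call takes as long as a camera call. They do not tell look-alikes from the thing itself.
- robot.spot_in(camera, name): "box" ([left, top, right, bottom] in pixels, round what is visible of it).
The state is a dict: "clock": time; "joints": joint angles; "joint_vel": joint speeds; "joint_efforts": joint torques, N m; "tcp_pos": TCP position; "eef_rot": TCP orientation; "ft_force": force on the tool from outside, world axes, zero at the start; "wrist_torque": the same for the moment, N m; "width": finger opening in m.
Only numpy, scipy, OpenCV 4.12 (cv2) and the standard library are available. Lean on these libraries where they do the work, as an engineer would, in place of code of your own. Each camera call takes 0.05 s, during which the arm holds its last target.

### The job

Load the lens tube: slide the three 54 mm spacer rings across the assembly deck, without lifting them off it, so that each drops into the tube's mouth - the thickest first, then the middle one, then the thinnest - and they lie flat in the tube as one column. Leave the other things on the deck (microscope objective, glass dish, wide ring) where they are.

Things in the scene. Friction and masses are not known exactly. Their poses are not given: they have to be found in the camera images.
- deck: Fixed aluminium assembly deck, 320 mm (its x) by 480 mm (its y), flat top 50 mm above the table, turned up to 0.3 rad. Origin: on the table under the deck's centre. A rim 5 mm wide, 4 mm high runs round the top inside its edge. Two steel clamp posts, 16 mm across, 28 mm high, stand on the top at deck x = 0, y = +68 and -68 mm, either side of the tube's mouth.
- mouth (a point): Centre of the tube's mouth, a round hole 57.5 mm across at the centre of the deck, in the plane of the deck's top (50 mm above the table), edged by a dark band 4 mm wide flush with the deck. The rings drop through freely once centred to about 1 mm. The bore goes 29 mm straight down to a flat floor. A ring can hang tilted on the edge; a light press on its high side frees it.
- ring_thick: Thick steel spacer ring lying flat on the deck: 54 mm outside, 22 mm bore, 12 mm thick, about 160 g (all masses +-30 %). Slides easily (friction about 0.2). Origin: centre of its underside, z up. To go in first, at the bottom.
- ring_mid: Middle steel spacer ring lying flat on the deck: 54 mm outside, 30 mm bore, 9 mm thick, about 100 g. Origin: centre of its underside, z up. To go in second.
- ring_thin: Thin steel spacer ring lying flat on the deck: 54 mm outside, 38 mm bore, 6 mm thick, about 50 g. Origin: centre of its underside, z up. To go in last, on top: the full column is 27 mm high and ends 2 mm below the deck.
- objective: Microscope objective standing upright on the deck, a stepped steel and black barrel 32 mm across at most, 46 mm high. Bystander. Origin: centre of its underside.
- dish: Shallow round glass dish on the deck, 54 mm across, 14 mm high. Bystander. Origin: centre of its underside.
- wide_ring: Wide steel ring lying flat on the deck, 72 mm outside, 48 mm bore, 9 mm thick; too wide for the tube. Bystander. Origin: centre of its underside.
Things that resemble listed ones, but are neither listed nor needed, are in the scene too. Leave any red look-alike of the ring_thin alone.

How it is judged:
By the outcome, as a careful person would: the job done as asked, in the order asked, and still so for the second after the job is handed in, with the robot touching nothing.
It also fails if it takes over 62 s, if anything falls off the work surface, if the arm or the gripper's body presses on something with over 40 N, if the wrist force passes 120 N, or if a joint passes its speed limit or range.

## Working session

There is one attempt and no reset: what is moved stays moved. The work goes in short steps, Python scripts to look and compute and a tool call to move; the robot and the scene stay as the last step left them, time stands still between calls to the robot, and variables do not carry over. Pictures are saved under pics/ and viewed, and the job is handed in when it is done.

Besides the shell and the picture viewer there is one more tool, called as a command line: name --pt "numbers of a row" for each row, then --argument value for the rest. servo_tool: Moves the arm, as the interface text tells. Its arguments: {"type":"object","properties":{"rows":{"type":"array","items":{"type":"array","items":{"type":"number"}}}},"required":["rows"]}

```bash
mkdir -p pics; cat > h.py <<'E'
import numpy as np, cv2
from plant import robot
from scipy.spatial.transform import Rotation as R
def cam(name,save=None):
    st=robot.read_state(); c=robot.camera(name)
    if 'mount' in c:
        T=np.eye(4);T[:3,:3]=R.from_quat(st['eef_rot']).as_matrix();T[:3,3]=st['tcp_pos']
        M=T@np.array(c['mount']); c['eye']=M[:3,3]; c['rotation']=M[:3,:3]
    c['rotation']=np.array(c['rotation']);c['eye']=np.array(c['eye'])
    if c['rotation'].shape!=(3,3): c['rotation']=R.from_quat(c['rotation']).as_matrix()
    if save: cv2.imwrite(save,c['frame'][:,:,::-1])
    return c
def ray(c,uv):
    p=cv2.undistortPoints(np.array(uv,float).reshape(-1,1,2),np.array(c['mtx']),np.array(c['dist'])).reshape(-1,2)
    d=np.c_[p[:,0],-p[:,1],-np.ones(len(p))]
    return d@c['rotation'].T
def pt(c,uv,z):
    d=ray(c,uv); return c['eye']+d*((z-c['eye'][2])/d[:,2])[:,None]
def proj(c,P):
    q=(np.array(P,float).reshape(-1,3)-c['eye'])@c['rotation']
    q=q*[1,-1,-1]
    return cv2.projectPoints(q,np.zeros(3),np.zeros(3),np.array(c['mtx']),np.array(c['dist']))[0].reshape(-1,2)
E
python3 - <<'E'
from h import *
import pickle
for n in ['top','side','wrist']:
    c=cam(n,f'pics/{n}0.png'); pickle.dump(c,open(n+'0.pkl','wb'))
    print(n,c['eye'],c['mtx'][0][0])
    for k in ['ring_thick','ring_mid','ring_thin','objective','dish','wide_ring','deck']:
        r=robot.spot_in(n,k); print(k,[(np.round(x['box']).astype(int).tolist(),round(x['score'],2)) for x in r])
print(robot.read_state())
E
```

```text
top [0.42176783 0.04948773 0.77890763] 366.8779430936972
ring_thick [([260, 246, 287, 278], 0.78)]
ring_mid [([386, 181, 418, 205], 0.76), ([192, 101, 469, 313], 0.53)]
ring_thin [([201, 125, 224, 144], 0.6), ([286, 159, 314, 185], 0.59)]
objective [([208, 176, 230, 196], 0.51), ([385, 180, 416, 207], 0.49)]
dish [([373, 109, 400, 138], 0.63)]
wide_ring [([377, 219, 423, 252], 0.71)]
deck [([192, 99, 469, 314], 0.91)]
side [ 0.42557841 -0.71005623  0.68380358] 426.6574325349411
ring_thick [([262, 174, 284, 189], 0.72)]
ring_mid [([334, 236, 363, 260], 0.88)]
ring_thin [([401, 222, 427, 240], 0.71), ([361, 147, 382, 161], 0.68), ([287, 238, 323, 266], 0.52), ([342, 177, 360, 194], 0.43)]
objective [([322, 137, 332, 155], 0.69)]
dish []
wide_ring [([234, 139, 450, 317], 0.71), ([286, 238, 324, 264], 0.62)]
deck [([232, 138, 453, 318], 0.92)]
wrist [0.13136988 0.56614483 0.38522884] 317.3658353313544
ring_thick []
ring_mid []
ring_thin []
objective []
dish []
wide_ring []
deck [([178, 386, 199, 400], 0.72)]
{'clock': 1.2, 'joints': array([ 9.92907131e-01,  1.58381257e-01,  1.59703481e+00, -1.25983247e-05,
        1.38620070e+00, -2.10083687e-01]), 'joint_vel': array([ 0.00040892,  0.00082428,  0.00074562, -0.00010891,  0.00060295,
        0.00057536]), 'joint_efforts': array([-1.43922942e-03, -3.85596728e+01, -3.22351098e+01,  7.01297564e-02,
        3.10184481e-02,  1.40373260e-07]), 'tcp_pos': array([0.20674894, 0.53651029, 0.21459423]), 'eef_rot': array([ 8.24489667e-01,  5.65877009e-01, -8.78182513e-06,  1.03230589e-05]), 'ft_force': array([ 0.34239612, -1.09311584, -0.10622008]), 'wrist_torque': array([-0.00848022,  0.01376083, -0.02823232]), 'width': 0.0917628184973701}
```

```bash
python3 - <<'E'
import cv2
a=cv2.imread('pics/top0.png')[85:325,180:480]; cv2.imwrite('pics/topz.png',cv2.resize(a,None,fx=2.5,fy=2.5,interpolation=cv2.INTER_CUBIC))
a=cv2.imread('pics/side0.png')[120:325,220:470]; cv2.imwrite('pics/sidez.png',cv2.resize(a,None,fx=2.9,fy=2.9,interpolation=cv2.INTER_CUBIC))
E
```

```text
(no output)
```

View pics/topz.png

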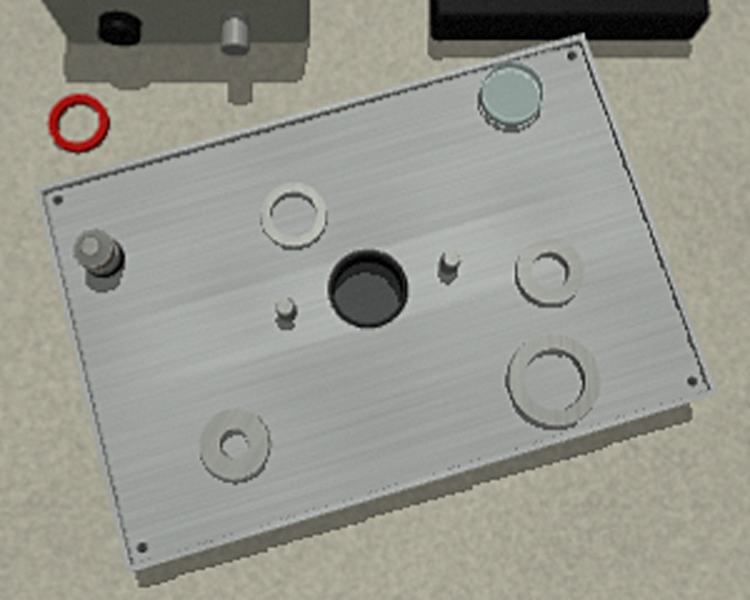

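View pics/sidez.png

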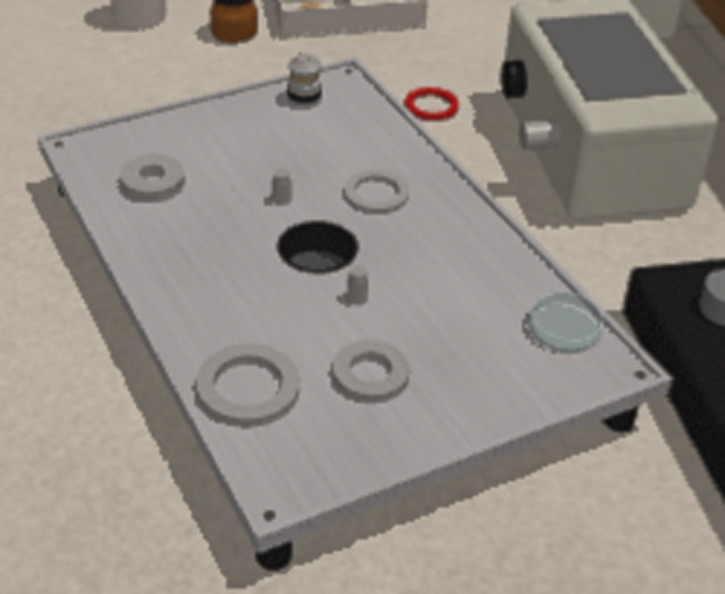

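```bash
python3 - <<'E'
from h import *
import pickle
c=pickle.load(open('top0.pkl','rb')); f=lambda x,y:(180+x/2.5-.3,85+y/2.5-.3)
names=dict(thick=((235,445),.062),thin=((294,216),.056),mid=((549,273),.059),mouth=((368,289),.05),wide=((552,382),.059),obj=((93,249),.096),p1=((285,307),.078),p2=((451,260),.078),dish=((511,95),.064),
 c1=((43,190),.054),c2=((583,36),.054),c3=((712,390),.054),c4=((133,570),.054))
for k,(p,z) in names.items(): print(k,np.round(pt(c,f(*p),z)[0],4))
s=pickle.load(open('side0.pkl','rb')); f=lambda x,y:(220+x/2.9-.3,120+y/2.9-.3)
for k,p,z in [('thick',(152,172),.062),('thin',(376,188),.056),('mid',(371,367),.059),('mouth',(318,246),.05)]: print(k,np.round(pt(s,f(*p),z)[0],4))
w=pickle.load(open('wrist0.pkl','rb')); st=robot.read_state()
print(R.from_quat(st['eef_rot']).as_matrix().round(3)); print('top rot',c['rotation'].round(2))
cc=robot.camera('wrist'); print(np.round(cc['mount'],3))
E
```

```text
thick [0.4424 0.1412 0.062 ]
thin [0.6272 0.0982 0.056 ]
mid [ 0.5787 -0.1073  0.059 ]
mouth [0.5675 0.0379 0.05  ]
wide [ 0.4912 -0.106   0.059 ]
obj [0.5898 0.2496 0.096 ]
p1 [0.5477 0.1029 0.078 ]
p2 [ 0.585  -0.0268  0.078 ]
dish [ 0.7288 -0.0812  0.064 ]
c1 [0.6503 0.3061 0.054 ]
c2 [ 0.7867 -0.1464  0.054 ]
c3 [ 0.4852 -0.2332  0.054 ]
c4 [0.3485 0.2178 0.054 ]
thick [0.4421 0.1434 0.062 ]
thin [0.6272 0.1011 0.056 ]
mid [ 0.5793 -0.1079  0.059 ]
mouth [0.5671 0.0401 0.05  ]
[[ 0.36   0.933 -0.   ]
 [ 0.933 -0.36  -0.   ]
 [-0.     0.    -1.   ]]
top rot [[ 0.    0.98 -0.19]
 [-1.   -0.   -0.  ]
 [-0.    0.19  0.98]]
[[ 1.    -0.    -0.001  0.001]
 [-0.001 -0.958 -0.286 -0.081]
 [-0.001  0.286 -0.958 -0.171]
 [ 0.     0.     0.     1.   ]]
```

View pics/wrist0.png

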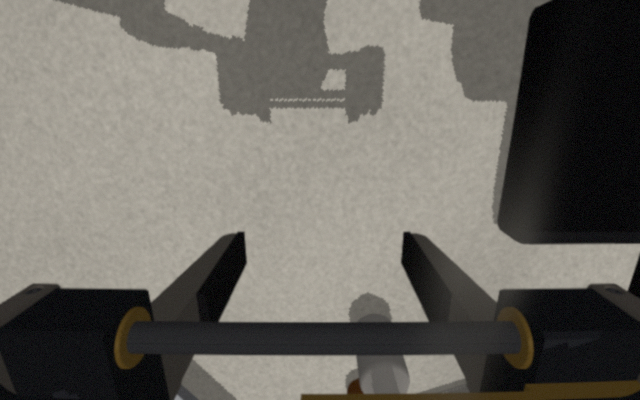

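```bash
cat > plan.py <<'E'
import sys
from h import *
# usage: plan.py x y z phi n [curcmd x y z phi]
def phi_of(q): 
    m=R.from_quat(q).as_matrix(); return np.arctan2(m[1,0],m[0,0])
def plan(cur,tgt,n):
    cur=np.array(cur,float);tgt=np.array(tgt,float); rows=[];p=cur.copy()
    for i in range(n):
        k=n-i; d=(tgt-p)/k
        ph=p[3]; tx=d[0]*np.cos(ph)+d[1]*np.sin(ph); ty=d[0]*np.sin(ph)-d[1]*np.cos(ph); tz=-d[2]
        r=np.round([tx/.025,ty/.025,tz/.025,-d[3]/np.radians(5)],2)
        rows.append(r); s=r[:3]*.025
        p=p+[s[0]*np.cos(ph)+s[1]*np.sin(ph), s[0]*np.sin(ph)-s[1]*np.cos(ph),-s[2],-r[3]*np.radians(5)]
    return rows,p
if __name__=='__main__':
    a=[float(v) for v in sys.argv[1:]]
    st=robot.read_state(); cur=a[5:9] if len(a)>5 else [*st['tcp_pos'],phi_of(st['eef_rot'])]
    rows,p=plan(cur,a[:4],int(a[4]))
    print('t',st['clock'],'cur',np.round(cur,4),'end',p.round(4))
    print('max',np.abs(rows).max(0))
    for r in rows: print([float(v)+0. for v in r])
E
python3 plan.py 0.4423 0.142 0.19 1.85 20
```

```text
t 1.25 cur [0.2068 0.5365 0.2146 1.203 ] end [0.4423 0.142  0.1901 1.8496]
max [0.88 0.72 0.05 0.38]
[-0.57, 0.72, 0.05, -0.37]
[-0.59, 0.7, 0.05, -0.37]
[-0.61, 0.69, 0.05, -0.37]
[-0.63, 0.67, 0.05, -0.37]
[-0.66, 0.64, 0.05, -0.37]
[-0.68, 0.62, 0.05, -0.37]
[-0.7, 0.6, 0.05, -0.37]
[-0.71, 0.58, 0.05, -0.37]
[-0.73, 0.55, 0.05, -0.37]
[-0.75, 0.53, 0.05, -0.37]
[-0.77, 0.51, 0.05, -0.37]
[-0.78, 0.48, 0.05, -0.37]
[-0.8, 0.46, 0.05, -0.37]
[-0.81, 0.43, 0.05, -0.37]
[-0.83, 0.4, 0.05, -0.37]
[-0.84, 0.38, 0.05, -0.37]
[-0.85, 0.35, 0.05, -0.37]
[-0.86, 0.32, 0.04, -0.37]
[-0.87, 0.29, 0.05, -0.38]
[-0.88, 0.27, 0.04, -0.37]
```

Candidates in the top view:
- (274,263) has a small bore and is tall, so it is ring_thick.
- (399,194) has a medium bore, so it is ring_mid.
- (297,171) has a wide bore and thin wall and is steel-coloured, so it is ring_thin.
- (401,238) is larger, so it is wide_ring.
- (211,134) is the red look-alike, off the deck.

The enlarged crops above confirm this.

servo_tool --pt "-0.57 0.72 0.05 0 0 -0.37 72" --pt "-0.59 0.7 0.05 0 0 -0.37 72" --pt "-0.61 0.69 0.05 0 0 -0.37 72" --pt "-0.63 0.67 0.05 0 0 -0.37 72" --pt "-0.66 0.64 0.05 0 0 -0.37 72" --pt "-0.68 0.62 0.05 0 0 -0.37 72" --pt "-0.7 0.6 0.05 0 0 -0.37 72" --pt "-0.71 0.58 0.05 0 0 -0.37 72" --pt "-0.73 0.55 0.05 0 0 -0.37 72" --pt "-0.75 0.53 0.05 0 0 -0.37 72"

```text
clock: 2.08
tcp_pos: [0.3247, 0.3383, 0.2022]
eef_rot: [0.722, 0.692, 0.0, 0.0]
ft_force: [0.3, 0.1, 0.8]
width: 0.0718
```

servo_tool --pt "-0.77 0.51 0.05 0 0 -0.37 72" --pt "-0.78 0.48 0.05 0 0 -0.37 72" --pt "-0.8 0.46 0.05 0 0 -0.37 72" --pt "-0.81 0.43 0.05 0 0 -0.37 72" --pt "-0.83 0.4 0.05 0 0 -0.37 72" --pt "-0.84 0.38 0.05 0 0 -0.37 72" --pt "-0.85 0.35 0.05 0 0 -0.37 72" --pt "-0.86 0.32 0.04 0 0 -0.37 72" --pt "-0.87 0.29 0.05 0 0 -0.38 72" --pt "-0.88 0.27 0.04 0 0 -0.37 72"

```text
clock: 2.92
tcp_pos: [0.4428, 0.1409, 0.1902]
eef_rot: [0.601, 0.799, 0.0, 0.0]
ft_force: [-0.0, 0.1, -0.8]
width: 0.0721
```

```bash
python3 - <<'E'
from h import *
import pickle
print(robot.read_state()['tcp_pos'])
c=cam('wrist','pics/w1.png'); pickle.dump(c,open('w1.pkl','wb'))
for k,p in dict(thick=[.4423,.142,.062],mouth=[.5673,.039,.05]).items(): print(k,proj(c,p))
E
```

```text
[0.44282286 0.1409016  0.19016941]
thick [[324.0296098  189.35985375]]
mouth [[202.44180168 266.99276943]]
```

View pics/w1.png

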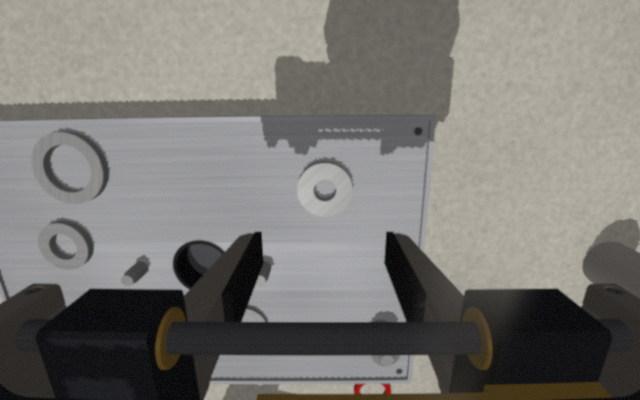

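```bash
python3 plan.py 0.4424 0.142 0.053 1.85 7
```

```text
t 2.9667 cur [0.4447 0.1379 0.1902 1.8505] end [0.4425 0.142  0.0529 1.8496]
max [0.03 0.01 0.79 0.01]
[0.03, -0.01, 0.78, 0.0]
[0.03, -0.01, 0.78, 0.0]
[0.02, 0.0, 0.79, 0.0]
[0.03, -0.01, 0.78, 0.0]
[0.02, 0.0, 0.79, 0.0]
[0.03, -0.01, 0.78, 0.0]
[0.02, 0.0, 0.79, 0.01]
```

servo_tool --pt "0 0 0.9 0 0 0 72" --pt "0 0 0.9 0 0 0 72" --pt "0 0 0.9 0 0 0 72" --pt "0 0 0.9 0 0 0 72" --pt "0 0 0.9 0 0 0 72" --pt "0 0 0.7 0 0 0 72" --pt "0 0 0.25 0 0 0 72" --pt "0 0 0 0 0 0 72" --pt "0 0 0 0 0 0 72"

```text
clock: 3.72
tcp_pos: [0.4427, 0.1421, 0.0545]
eef_rot: [0.602, 0.799, 0.0, 0.0]
ft_force: [-0.1, -0.8, 0.7]
width: 0.0718
```

```bash
python3 - <<'E'
from h import *
import pickle
s=robot.read_state();print(s['tcp_pos'],s['clock'])
c=cam('wrist','pics/w2.png'); pickle.dump(c,open('w2.pkl','wb'))
print(robot.read_state()['tcp_pos'])
E
```

```text
[0.44274487 0.1420588  0.05445955] 3.7167
[0.44336325 0.14206653 0.0550763 ]
```

View pics/w2.png

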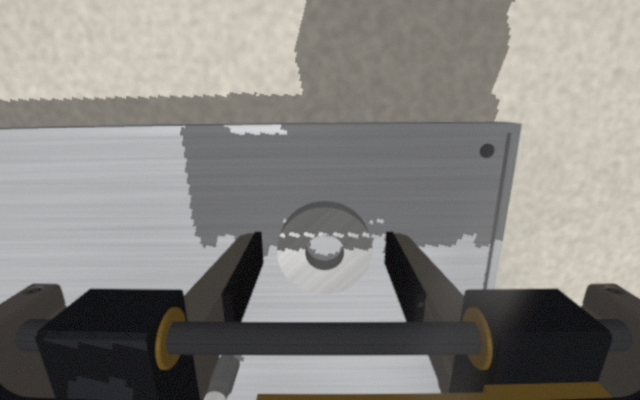

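servo_tool --pt "0 0 0.06 0 0 0 50" --pt "0 0 0 0 0 0 50" --pt "0 0 0 0 0 0 50" --pt "0 0 0 0 0 0 50" --pt "0 0 0 0 0 0 50" --pt "0 0 0 0 0 0 50"

```text
clock: 4.27
tcp_pos: [0.4429, 0.142, 0.0531]
eef_rot: [0.602, 0.799, 0.0, 0.0]
ft_force: [-0.2, -0.6, 5.5]
width: 0.0528
```

servo_tool --pt "0 0 0 0 0 0 70" --pt "0 0 0 0 0 0 70" --pt "0 0 0 0 0 1 70" --pt "0 0 0 0 0 1 70" --pt "0 0 0 0 0 1 70" --pt "0 0 0 0 0 1 70" --pt "0 0 0 0 0 1 70" --pt "0 0 0 0 0 1 70" --pt "0 0 0 0 0 1 70" --pt "0 0 0 0 0 1 70"

```text
clock: 5.1
tcp_pos: [0.4418, 0.1419, 0.0518]
eef_rot: [0.84, 0.543, -0.0, -0.0]
ft_force: [-0.4, 0.6, 0.5]
width: 0.0697
```

servo_tool --pt "0 0 0 0 0 1 70" --pt "0 0 0 0 0 1 70" --pt "0 0 0 0 0 1 70" --pt "0 0 0 0 0 1 70" --pt "0 0 0 0 0 1 70" --pt "0 0 0 0 0 1 70" --pt "0 0 0 0 0 1 70" --pt "0 0 0 0 0 1 70" --pt "0 0 0 0 0 1 70" --pt "0 0 0 0 0 1 70"

```text
clock: 5.93
tcp_pos: [0.4419, 0.1419, 0.0519]
eef_rot: [0.991, 0.137, -0.0, -0.0]
ft_force: [0.2, -0.8, -0.8]
width: 0.07
```

servo_tool --pt "0 0 0 0 0 0 50" --pt "0 0 0 0 0 0 50" --pt "0 0 0 0 0 0 50" --pt "0 0 0 0 0 0 50" --pt "0 0 0 0 0 0 50"

```text
clock: 6.35
tcp_pos: [0.4421, 0.1419, 0.0521]
eef_rot: [0.99, 0.139, -0.0, -0.0]
ft_force: [1.0, 0.5, -1.2]
width: 0.0529
```

```bash
python3 - <<'E'
from h import *
import pickle
s=robot.read_state();print(s['tcp_pos'],s['clock'])
c=cam('wrist','pics/w3.png'); pickle.dump(c,open('w3.pkl','wb'))
from plan import phi_of
print(phi_of(s['eef_rot']),proj(c,[.5673,.039,.05]))
E
```

```text
[0.44208477 0.14193341 0.05210841] 6.35
0.2797655810612035 [[449.02214842 413.14170701]]
```

View pics/w3.png

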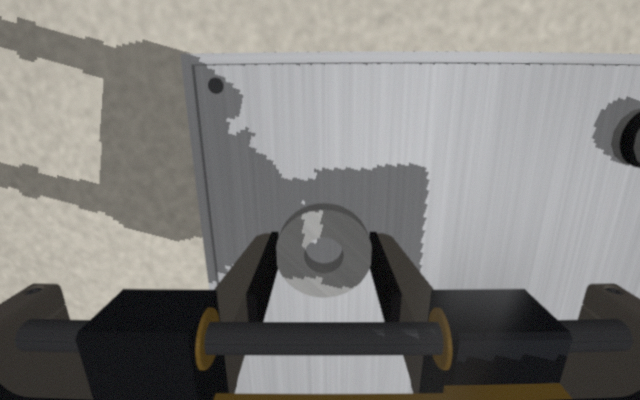

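```bash
python3 plan.py 0.4952 0.0183 0.052 .28 8  .4422 .142 .052 .28
```

```text
t 6.4 cur [0.4422 0.142  0.052  0.28  ] end [0.4952 0.0183 0.052  0.28  ]
max [0.09 0.67 0.   0.  ]
[0.08, 0.67, 0.0, 0.0]
[0.08, 0.67, 0.0, 0.0]
[0.09, 0.67, 0.0, 0.0]
[0.08, 0.67, 0.0, 0.0]
[0.09, 0.67, 0.0, 0.0]
[0.08, 0.66, 0.0, 0.0]
[0.09, 0.67, 0.0, 0.0]
[0.08, 0.66, 0.0, 0.0]
```

servo_tool --pt "0.08 0.67 0 0 0 0 50" --pt "0.08 0.67 0 0 0 0 50" --pt "0.08 0.67 0 0 0 0 50" --pt "0.08 0.67 0 0 0 0 50" --pt "0.08 0.67 0 0 0 0 50" --pt "0.08 0.67 0 0 0 0 50" --pt "0.08 0.67 0 0 0 0 50" --pt "0.08 0.66 0 0 0 0 50" --pt "0 0 0 0 0 0 50" --pt "0 0 0 0 0 0 50"

```text
clock: 7.23
tcp_pos: [0.4944, 0.0175, 0.0522]
eef_rot: [0.99, 0.138, -0.0, -0.0]
ft_force: [-0.1, -0.2, -1.1]
width: 0.0528
```

```bash
python3 - <<'E'
from h import *
import pickle
s=robot.read_state();print(s['tcp_pos'],s['clock'])
c=cam('wrist','pics/w4.png'); pickle.dump(c,open('w4.pkl','wb'))
t=cam('top','pics/t4.png'); pickle.dump(t,open('t4.pkl','wb'))
print(proj(c,[[.5673,.039,.05],[*s['tcp_pos'][:2],.062]]))
a=c['frame'][150:350,220:540,::-1]; cv2.imwrite('pics/w4z.png',cv2.resize(a,None,fx=2.5,fy=2.5,interpolation=cv2.INTER_CUBIC))
a=t['frame'][120:270,240:440,::-1]; cv2.imwrite('pics/t4z.png',cv2.resize(a,None,fx=4,fy=4,interpolation=cv2.INTER_CUBIC))
E
```

```text
[0.49443638 0.0174913  0.05217432] 7.2333
[[449.97186191 244.95082019]
 [322.80281742 255.43442063]]
```

View pics/w4z.png

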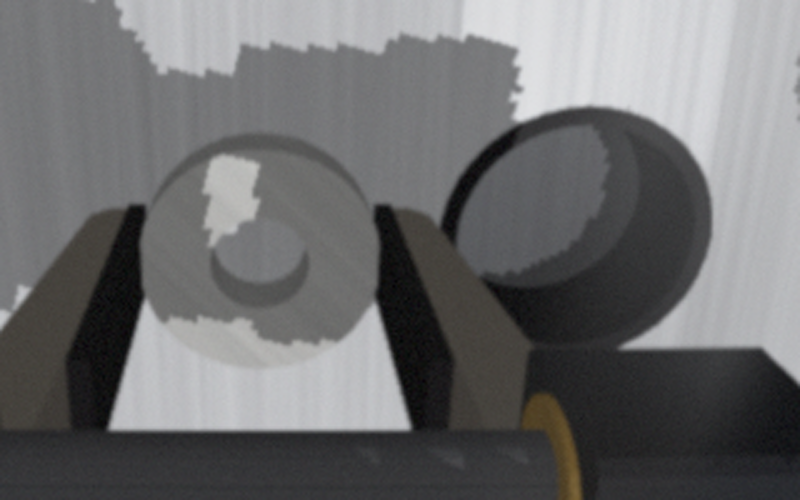

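View pics/t4z.png

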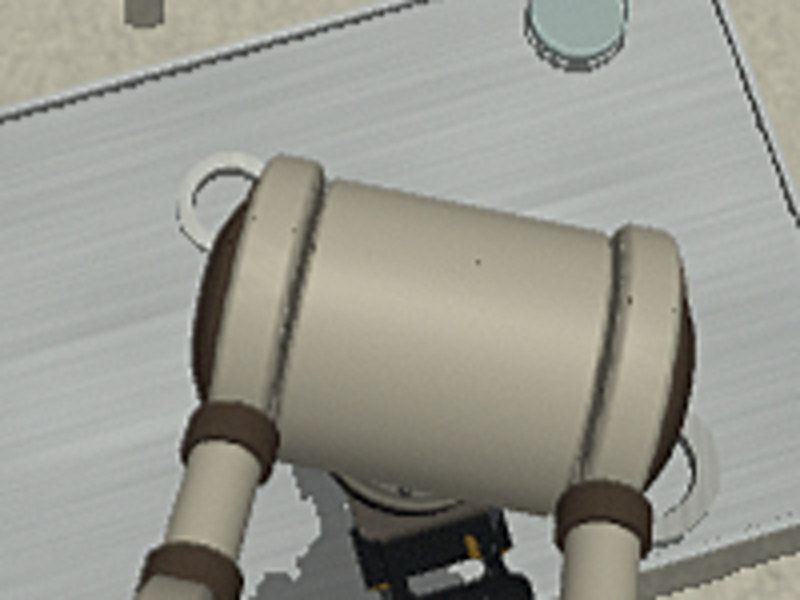

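```bash
cat > fit.py <<'E'
from h import *
from scipy.optimize import least_squares
def fitc(c,x0,z,Rm,angs,sign=0,search=.005,it=3):
    """robust circle fit, sign +1: brighter outside"""
    g=cv2.GaussianBlur(cv2.cvtColor(c['frame'],cv2.COLOR_RGB2GRAY).astype(np.float32),(0,0),.8)
    xy=np.array(x0,float)
    for k in range(it):
        ss=search/(1+k); r=np.linspace(Rm-ss,Rm+ss,41)
        P=[];A=[]
        for a in angs:
            d=np.array([np.cos(a),np.sin(a)])
            X=np.c_[xy+r[:,None]*d,np.full(41,z)]
            uv=proj(c,X).astype(np.float32)
            v=cv2.remap(g,uv[:,0].reshape(1,-1),uv[:,1].reshape(1,-1),cv2.INTER_LINEAR)[0]
            gr=np.gradient(v); gr=gr*sign if sign else np.abs(gr)
            i=gr.argmax()
            if gr[i]>1.: P.append(X[i,:2]);A.append(a)
        P=np.array(P)
        s=least_squares(lambda q:np.hypot(*(P-q).T)-Rm,xy,loss='soft_l1',f_scale=.0003)
        xy=s.x
    res=np.hypot(*(P-xy).T)-Rm
    return xy,np.median(np.abs(res)),len(P),np.c_[np.degrees(A),res*1e3]
E
python3 - <<'E'
from fit import *
import pickle
c=pickle.load(open('w4.pkl','rb'))
tcp=np.array([.4944,.0175]);ph=.28
# angles: image right = deck +x (ph), image up = deck +y (ph+90)
A=np.radians(np.arange(-90,140,5))+ph
xy,r,n,d=fitc(c,[.5673,.041],.05,.03275,A,+1); print('mouth band',xy,r,n); 
xy2,r,n,d=fitc(c,[.5673,.041],.05,.02875,A,0,.002); print('mouth hole',xy2,r,n); 
B=np.radians(np.r_[np.arange(-80,-40,4),np.arange(220,260,4)])+ph
B2=np.radians(np.arange(20,160,5))+ph
for nm,b in(('low',B),('high',B2),('all',np.r_[B,B2])):
    print(nm,fitc(c,tcp,.062,.027,b,0,.004)[:3], )
print('base high',fitc(c,tcp,.05,.027,B2,0,.004)[:3])
E
```

```text
mouth band [0.56724114 0.03885324] 8.86645276783754e-05 40
mouth hole [0.56823908 0.04309275] 0.00035676719890904464 24
low (array([0.49993053, 0.02514557]), np.float64(0.00033947105802530596), 4)
high (array([0.49370369, 0.02099389]), np.float64(0.0003324263823945989), 27)
all (array([0.49401006, 0.02097351]), np.float64(0.0003746196436758935), 33)
base high (array([0.4947787 , 0.01774013]), np.float64(0.00012808163960020824), 25)
```

servo_tool --pt "0.5 0 0 0 0 0 50" --pt "0.6 0 0 0 0 0 50" --pt "0.6 0 0 0 0 0 50" --pt "0.6 0 0 0 0 0 50" --pt "0.5 0 0 0 0 0 50" --pt "0.22 -0.01 0 0 0 0 50" --pt "0 0 0 0 0 0 50" --pt "0 0 0 0 0 0 50"

```text
clock: 8.0
tcp_pos: [0.5662, 0.0394, 0.052]
eef_rot: [0.99, 0.14, -0.001, -0.0]
ft_force: [-0.0, -0.7, -2.3]
width: 0.0527
```

```bash
cat > look.py <<'E'
from fit import *
import pickle,sys
n=sys.argv[1]
s=robot.read_state();print(s['tcp_pos'],s['clock'],s['width'],s['ft_force'])
c=cam('wrist',f'pics/{n}.png'); pickle.dump(c,open(n+'.pkl','wb'))
a=c['frame'][150:350,160:480,::-1]; cv2.imwrite(f'pics/{n}z.png',cv2.resize(a,None,fx=2.5,fy=2.5,interpolation=cv2.INTER_CUBIC))
E
python3 look.py w5; python3 - <<'E'
from fit import *
import pickle
c=pickle.load(open('w5.pkl','rb')); ph=.28
A=np.radians(np.arange(20,160,4))+ph
print(fitc(c,[.5673,.0395],.05,.03275,A,+1)[:3]); print(fitc(c,[.5673,.039],.05,.027,A,0,.003)[:3])
E
```

```text
[0.56621506 0.03941157 0.05198108] 8.0 0.052720274834126085 [-0.03577259 -0.70666404 -2.29493795]
(array([0.5667537 , 0.03865165]), np.float64(0.00013871261225451015), 35)
(array([0.56643756, 0.04010608]), np.float64(0.00013630858082246122), 35)
```

View pics/w5z.png

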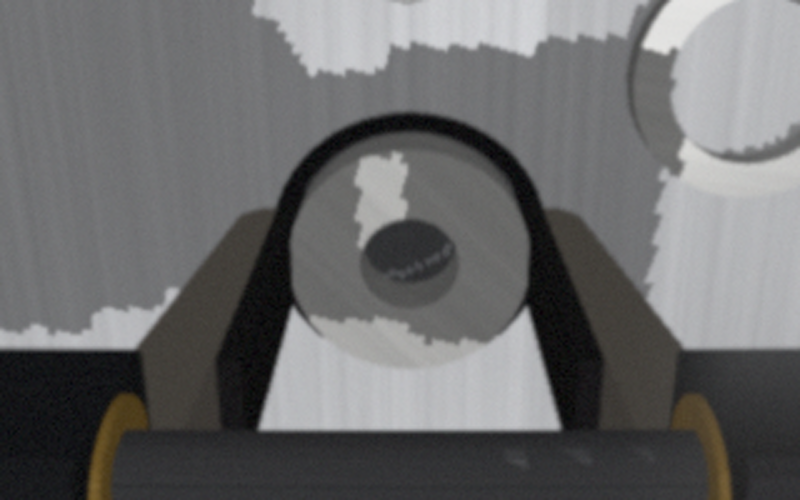

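servo_tool --pt "0 0.045 0 0 0 0 50" --pt "0 0 0 0 0 0 50" --pt "0 0 0 0 0 0 62" --pt "0 0 0 0 0 0 62" --pt "0 0 0 0 0 0 62"

```text
clock: 8.47
tcp_pos: [0.5676, 0.0376, 0.0527]
eef_rot: [0.99, 0.139, 0.0, 0.0]
ft_force: [-0.3, 0.3, -0.3]
width: 0.0618
```

```bash
python3 look.py w6
```

```text
[0.56755812 0.03756409 0.05272596] 8.4667 0.06180341261031706 [-0.27458709  0.25172915 -0.31593725]
```

View pics/w6z.png

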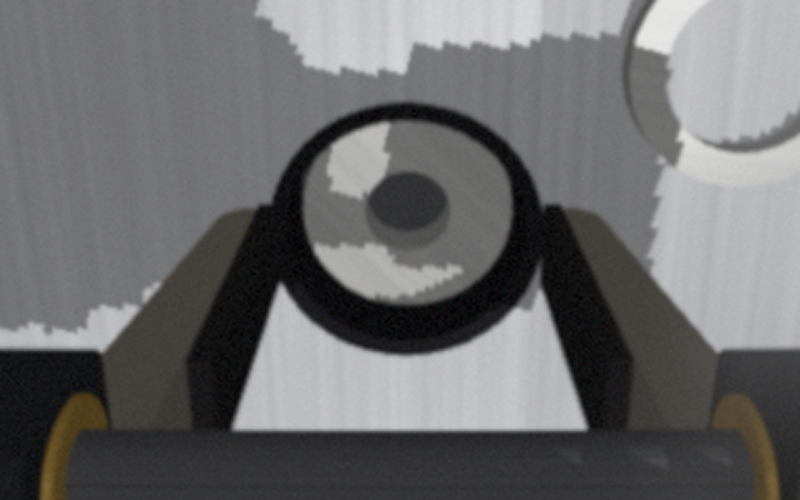

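```bash
python3 plan.py 0.579 -0.1076 0.125 1.85 18 .567 .0383 .1275 .28
```

```text
t 8.5167 cur [0.567  0.0383 0.1275 0.28  ] end [ 0.5791 -0.1076  0.125   1.8499]
max [0.33 0.32 0.01 1.  ]
[-0.06, 0.32, 0.01, -1.0]
[-0.09, 0.31, 0.01, -1.0]
[-0.12, 0.3, 0.01, -1.0]
[-0.14, 0.29, 0.0, -1.0]
[-0.17, 0.28, 0.01, -1.0]
[-0.19, 0.26, 0.0, -1.0]
[-0.22, 0.24, 0.01, -1.0]
[-0.24, 0.23, 0.0, -1.0]
[-0.25, 0.2, 0.01, -1.0]
[-0.27, 0.18, 0.0, -1.0]
[-0.29, 0.16, 0.01, -1.0]
[-0.3, 0.13, 0.0, -1.0]
[-0.31, 0.1, 0.01, -1.0]
[-0.32, 0.08, 0.0, -1.0]
[-0.32, 0.05, 0.01, -1.0]
[-0.32, 0.02, 0.0, -1.0]
[-0.33, -0.01, 0.01, -1.0]
[-0.32, -0.03, 0.0, -0.99]
```

servo_tool --pt "0 0 -1 0 0 0 70" --pt "0 0 -1 0 0 0 70" --pt "-0.06 0.32 -1 0 0 -1 70" --pt "-0.09 0.31 0 0 0 -1 70" --pt "-0.12 0.3 0 0 0 -1 70" --pt "-0.14 0.29 0 0 0 -1 70" --pt "-0.17 0.28 0 0 0 -1 70" --pt "-0.19 0.26 0 0 0 -1 70" --pt "-0.22 0.24 0 0 0 -1 70" --pt "-0.24 0.23 0 0 0 -1 70"

```text
clock: 9.35
tcp_pos: [0.5727, -0.0275, 0.1275]
eef_rot: [0.882, 0.471, 0.0, 0.0]
ft_force: [-0.4, -0.4, 0.1]
width: 0.0699
```

servo_tool --pt "-0.25 0.2 0 0 0 -1 70" --pt "-0.27 0.18 0 0 0 -1 70" --pt "-0.29 0.16 0 0 0 -1 70" --pt "-0.3 0.13 0 0 0 -1 70" --pt "-0.31 0.1 0 0 0 -1 70" --pt "-0.32 0.08 0 0 0 -1 70" --pt "-0.32 0.05 0 0 0 -1 70" --pt "-0.32 0.02 0 0 0 -1 70" --pt "-0.33 -0.01 0 0 0 -1 70" --pt "-0.32 -0.03 0 0 0 -0.99 70"

```text
clock: 10.18
tcp_pos: [0.5793, -0.1087, 0.1275]
eef_rot: [0.601, 0.8, 0.0, 0.0]
ft_force: [-0.1, 0.4, 1.3]
width: 0.0701
```

servo_tool --pt "0 0 0.4 0 0 0 70" --pt "0 0 0 0 0 0 70" --pt "0 0 0 0 0 0 70"

```text
clock: 10.43
tcp_pos: [0.5784, -0.1075, 0.1161]
eef_rot: [0.603, 0.798, -0.0, -0.001]
ft_force: [-0.4, -0.2, 0.0]
width: 0.0698
```

```bash
python3 look.py w7; python3 - <<'E'
from fit import *
import pickle
c=pickle.load(open('w7.pkl','rb')); 
A=np.radians(np.arange(0,360,5))
print(fitc(c,[.579,-.1076],.059,.027,A,0,.005)[:3])
print(proj(c,[.579,-.1076,.059]))
from plan import phi_of
print(phi_of(robot.read_state()['eef_rot']))
E
```

```text
[ 0.57840815 -0.10747026  0.1161315 ] 10.4333 0.06979808330422857 [-0.44421678 -0.15648187  0.02970545]
(array([ 0.58109333, -0.10549013]), np.float64(0.0010081620069770994), 29)
[[322.13400976 214.74819025]]
1.8473591170936292
```

View pics/w7.png

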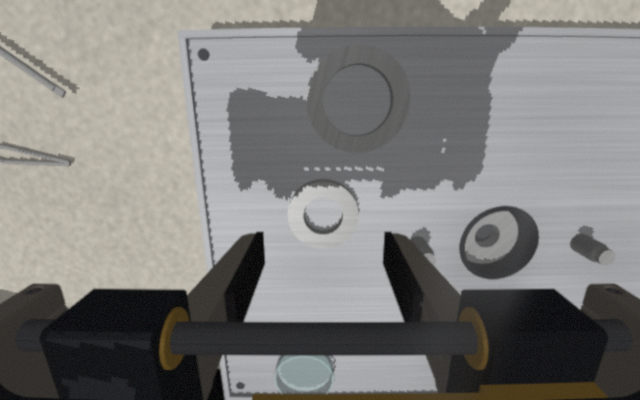

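servo_tool --pt "0 0 0.8 0 0 0 70" --pt "0 0 0.8 0 0 0 70" --pt "0 0 0.7 0 0 0 70" --pt "0 0 0.26 0 0 0 70" --pt "0 0 0 0 0 0 70" --pt "0 0 0 0 0 0 50" --pt "0 0 0 0 0 0 50" --pt "0 0 0 0 0 0 50" --pt "0 0 0 0 0 0 50"

```text
clock: 11.23
tcp_pos: [0.58, -0.1084, 0.0545]
eef_rot: [0.602, 0.798, 0.0, 0.001]
ft_force: [-0.7, 0.8, 2.6]
width: 0.052
```

```bash
python3 look.py w8; python3 plan.py 0 0 0 0 1 >/dev/null; python3 - <<'E'
from plan import *
M=np.array([.567,.0387]);ex=np.array([.961,.276]);ey=np.array([-.276,.961])
a=[.579,-.1076,.053,1.85]
for d in [(62,-144),(62,0)]:
    t=[*(M+(d[0]*ex+d[1]*ey)*1e-3),.053,1.85]; n=int(np.ceil(np.hypot(t[0]-a[0],t[1]-a[1])/.017)); r,p=plan(a,t,n); print(n,p); print(np.array(r).tolist()); a=p
E
```

```text
[ 0.58002025 -0.10836196  0.05448335] 11.2333 0.05204955318050655 [-0.68960858  0.8436455   2.56295248]
6 [ 0.66623572 -0.08259019  0.053       1.85      ]
[[-0.0, 0.61, -0.0, -0.0], [-0.0, 0.6, -0.0, -0.0], [-0.0, 0.61, -0.0, -0.0], [-0.0, 0.6, -0.0, -0.0], [-0.0, 0.61, -0.0, -0.0], [-0.0, 0.6, -0.0, -0.0]]
9 [0.62655073 0.05583344 0.053      1.85      ]
[[0.64, 0.0, -0.0, -0.0], [0.64, 0.0, -0.0, -0.0], [0.64, 0.0, -0.0, -0.0], [0.64, 0.0, -0.0, -0.0], [0.64, 0.0, -0.0, -0.0], [0.64, 0.0, -0.0, -0.0], [0.64, 0.0, -0.0, -0.0], [0.64, 0.0, -0.0, -0.0], [0.64, 0.0, -0.0, -0.0]]
```

View pics/w8z.png

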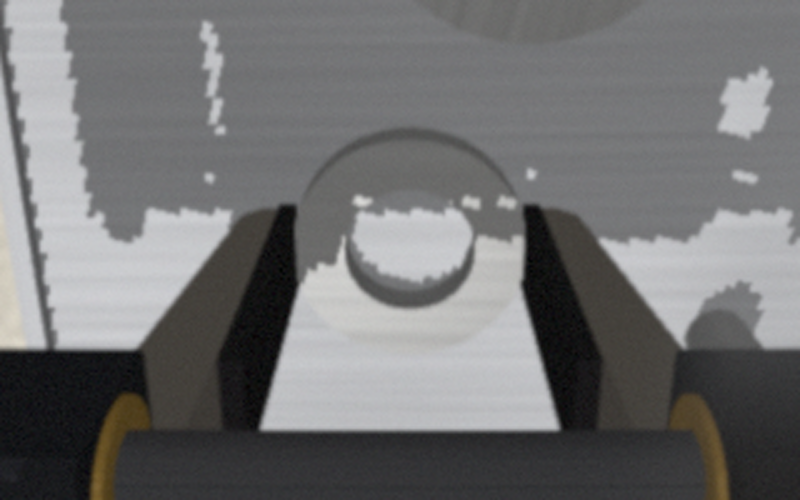

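servo_tool --pt "0 0.59 0 0 0 0 50" --pt "0 0.59 0 0 0 0 50" --pt "0 0.6 0 0 0 0 50" --pt "0 0.59 0 0 0 0 50" --pt "0 0.59 0 0 0 0 50" --pt "0 0 0 0 0 0 50" --pt "0.56 0 0 0 0 0 50" --pt "0.56 0 0 0 0 0 50" --pt "0.56 0 0 0 0 0 50"

```text
clock: 12.03
tcp_pos: [0.6386, -0.047, 0.0545]
eef_rot: [0.603, 0.798, 0.0, 0.001]
ft_force: [0.7, -1.0, 5.3]
width: 0.0524
```

servo_tool --pt "0.56 0 0 0 0 0 50" --pt "0.56 0 0 0 0 0 50" --pt "0.56 0 0 0 0 0 50" --pt "0.6 -0.3 0 0 0 0 50" --pt "0.6 -0.3 0 0 0 0 50" --pt "0.4 -0.1 0 0 0 0 50" --pt "0.4 -0.1 0 0 0 0 50" --pt "0.4 0 0 0 0 0 50" --pt "0 0 0 0 0 0 50" --pt "0 0 0 0 0 0 50"

```text
clock: 12.87
tcp_pos: [0.5907, 0.0465, 0.0544]
eef_rot: [0.602, 0.799, 0.0, 0.0]
ft_force: [-0.6, 1.0, 6.2]
width: 0.0525
```

```bash
python3 look.py w9; cat > two.py <<'E'
from fit import *
import pickle,sys
# ring vs mouth in tool-frame mm; args: pkl zring_top ringx ringy a0 a1
n=sys.argv[1]; c=pickle.load(open(n+'.pkl','rb')); rx,ry,ph=map(float,sys.argv[2:5])
up=ph+np.pi/2
A=up+np.radians(np.arange(-75,76,4))
m=fitc(c,[.567,.0388],.05,.03275,A,+1,.004); r=fitc(c,[rx,ry],.05,.027,up+np.radians(np.arange(-55,56,4)),0,.003)
print('mouth',m[:3],'ring',r[:3]); d=m[0]-r[0]
print('need tool x,y mm',(d[0]*np.cos(ph)+d[1]*np.sin(ph))*1e3,(d[0]*np.sin(ph)-d[1]*np.cos(ph))*1e3)
a=c['frame'].copy()
for cc,Rr,col in((m[0],.03275,(255,0,0)),(r[0],.027,(0,255,0))):
    t=np.linspace(0,6.28,90); P=proj(c,np.c_[cc[0]+Rr*np.cos(t),cc[1]+Rr*np.sin(t),0*t+.05])
    b=cv2.resize(a,None,fx=2.5,fy=2.5,interpolation=cv2.INTER_CUBIC) if col[0] else b
    for q in P: cv2.circle(b,tuple(int(v) for v in (q+.5)*2.5),1,col,-1)
cv2.imwrite(f'pics/{n}o.png',b[375:875,400:1200,::-1])
E
python3 two.py w9 .5915 .0448 1.85
```

```text
[0.59067739 0.04653356 0.05442329] 12.8667 0.05252667567188237 [-0.55251912  0.95667606  6.19767136]
mouth (array([0.56697061, 0.03920532]), np.float64(8.76758708380429e-05), 38) ring (array([0.59041593, 0.04727916]), np.float64(2.067035739922174e-05), 8)
need tool x,y mm -1.2998841408915278 -24.762473268957834
```

View pics/w9o.png

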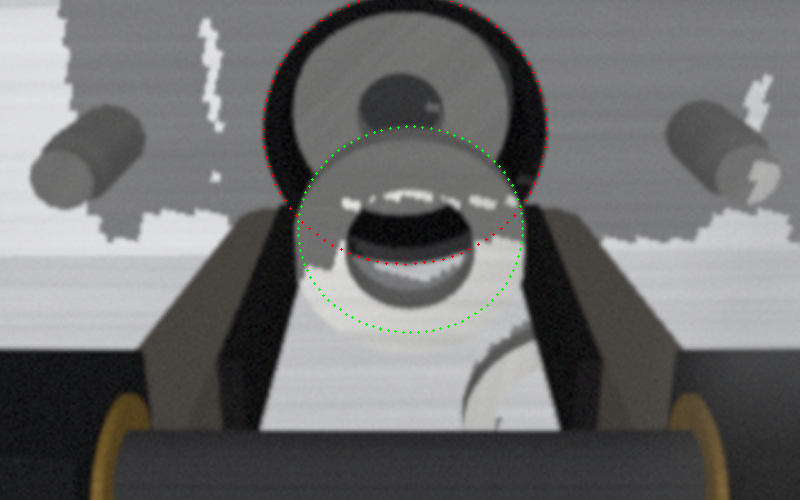

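servo_tool --pt "-0.05 -0.3 0 0 0 0 50" --pt "0 -0.4 0 0 0 0 50" --pt "0 -0.29 0 0 0 0 50" --pt "0 0 0 0 0 0 50" --pt "0 0 0 0 0 0 50"

```text
clock: 13.33
tcp_pos: [0.5663, 0.0373, 0.0524]
eef_rot: [0.602, 0.798, -0.001, -0.001]
ft_force: [0.5, 0.3, -1.3]
width: 0.0521
```

```bash
python3 look.py w10; python3 two.py w10 .567 .039 1.85
```

```text
[0.566346   0.03731088 0.05240198] 13.3333 0.05212059354136977 [ 0.46060178  0.27018942 -1.32505383]
mouth (array([0.56706347, 0.03919542]), np.float64(9.366611521876428e-05), 38) ring (array([0.56515372, 0.03879238]), np.float64(0.00014909336657359384), 28)
need tool x,y mm -0.13888020194866946 1.9468701757489095
```

View pics/w10o.png

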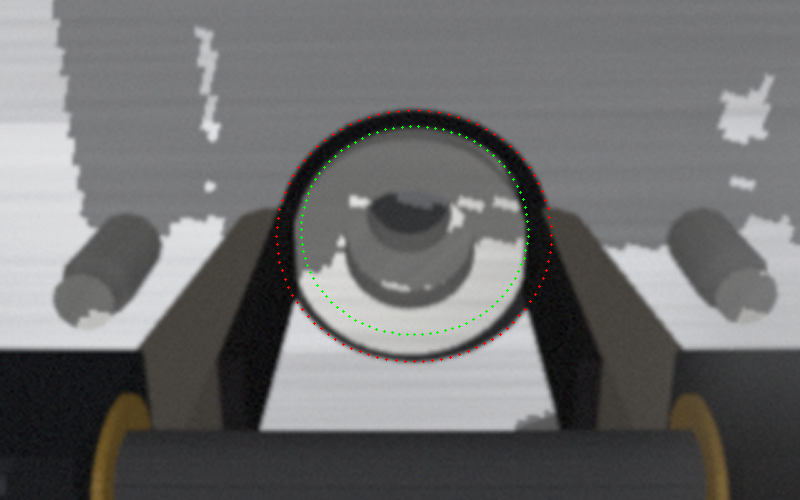

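servo_tool --pt "0 0.06 0 0 0 0 50" --pt "0 0 0 0 0 0 50" --pt "0 0 0 0 0 0 62" --pt "0 0 0 0 0 0 62" --pt "0 0 0 0 0 0 62"

```text
clock: 13.8
tcp_pos: [0.5703, 0.0374, 0.0536]
eef_rot: [0.602, 0.798, 0.0, 0.001]
ft_force: [0.4, -0.5, -0.2]
width: 0.062
```

```bash
python3 look.py w11
```

```text
[0.5702772  0.03736086 0.05361434] 13.8 0.06199180587667713 [ 0.42381248 -0.50256913 -0.15916895]
```

View pics/w11z.png

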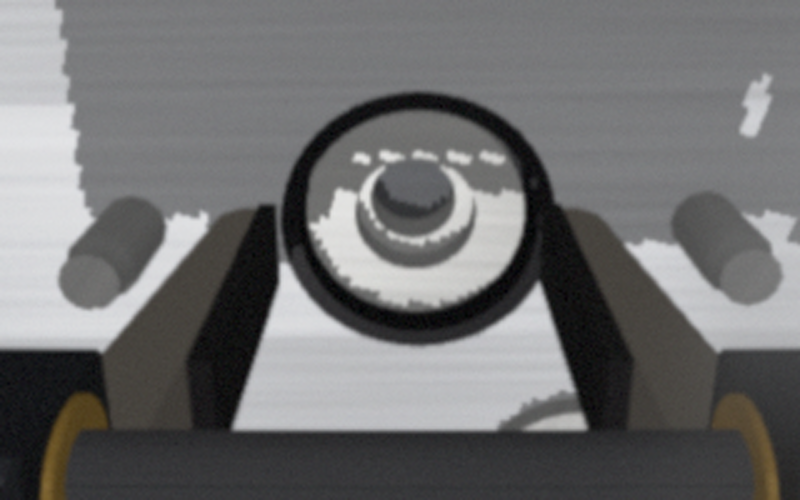

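servo_tool --pt "0 0 -1 0 0 0 70" --pt "0 0.1 -1 0 0 0 70" --pt "0.44 0.7 0 0 0 0 70" --pt "0.44 0.7 0 0 0 0 70" --pt "0.44 0.7 0 0 0 0 70" --pt "0.45 0.67 0 0 0 0 70" --pt "0 0 0 0 0 0 70" --pt "0 0 0 0 0 0 70"

```text
clock: 14.52
tcp_pos: [0.6269, 0.1001, 0.1033]
eef_rot: [0.602, 0.799, -0.0, 0.0]
ft_force: [-0.6, 0.3, -0.3]
width: 0.0703
```

```bash
python3 look.py w12; python3 - <<'E'
from fit import *
import pickle
c=pickle.load(open('w12.pkl','rb')); s=robot.read_state()
A=np.radians(np.arange(0,360,5))
r=fitc(c,[.627,.0997],.056,.027,A,0,.005);print(r[:3],s['tcp_pos'])
print(proj(c,[[*s['tcp_pos'][:2],.056],[.627,.0997,.056]]))
c=pickle.load(open('w11.pkl','rb'));print(fitc(c,[.567,.039],.05,.03275,1.85+np.pi/2+np.radians(np.arange(-75,76,4)),+1,.004)[:3])
E
```

```text
[0.62685698 0.10011426 0.10334711] 14.5167 0.07028078396960113 [-0.61176354  0.25807559 -0.30082638]
(array([0.62800598, 0.09980047]), np.float64(0.0002351208297365244), 34) [0.6263561  0.09954122 0.10322889]
[[322.07470896 217.59296225]
 [322.04125377 218.44560341]]
(array([0.56705229, 0.03921485]), np.float64(0.00010942708301714399), 38)
```

View pics/w12.png

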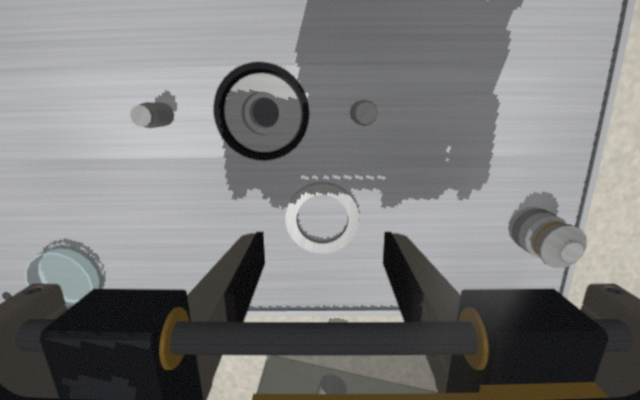

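servo_tool --pt "0 0.03 0.7 0 0 0 70" --pt "0 0 0.7 0 0 0 70" --pt "0 0 0.5 0 0 0 70" --pt "0 0 0.14 0 0 0 70" --pt "0 0 0 0 0 0 70" --pt "0 0 0 0 0 0 70"

```text
clock: 15.07
tcp_pos: [0.6272, 0.0995, 0.0526]
eef_rot: [0.603, 0.798, -0.0, 0.0]
ft_force: [0.2, 0.6, -0.0]
width: 0.0704
```

servo_tool --pt "0 0 0 0 0 0 50" --pt "0 0 0 0 0 0 50" --pt "0 0 0 0 0 0 50" --pt "0 0 0 0 0 0 50"

```text
clock: 15.4
tcp_pos: [0.6276, 0.0999, 0.0529]
eef_rot: [0.602, 0.798, 0.0, 0.0]
ft_force: [0.0, 0.2, 1.6]
width: 0.0516
```

```bash
python3 look.py w13
```

```text
[0.62757138 0.09992165 0.05289632] 15.4 0.0516415145508213 [0.04147555 0.22414508 1.58453147]
```

View pics/w13z.png

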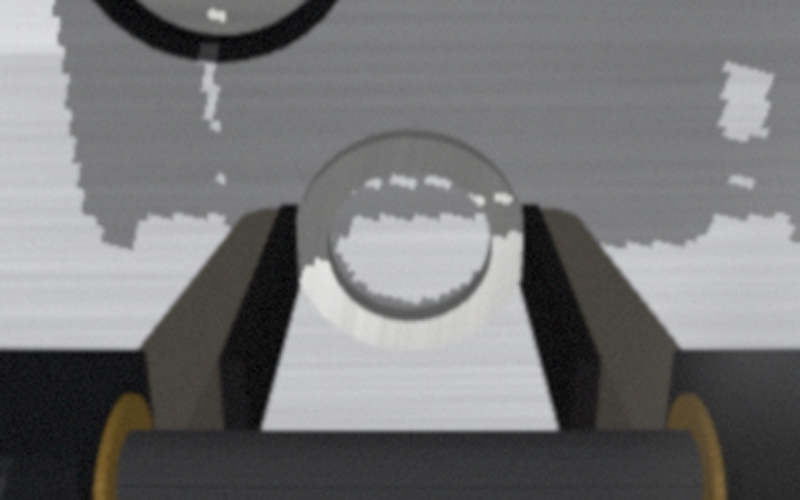

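servo_tool --pt "-0.41 -0.5 0 0 0 0 50" --pt "-0.42 -0.5 0 0 0 0 50" --pt "-0.41 -0.5 0 0 0 0 50" --pt "-0.42 -0.5 0 0 0 0 50" --pt "0 0 0 0 0 0 50" --pt "0 0 0 0 0 0 50"

```text
clock: 15.95
tcp_pos: [0.5909, 0.0461, 0.0529]
eef_rot: [0.603, 0.798, 0.0, 0.0]
ft_force: [-0.3, -0.2, 2.8]
width: 0.052
```

```bash
python3 look.py w14;python3 two.py w14 .5911 .0461 1.85
```

```text
[0.59090032 0.04606832 0.05288647] 15.95 0.051969765278491425 [-0.32683891 -0.20068365  2.8401079 ]
mouth (array([0.56699813, 0.03918947]), np.float64(0.0001001195364356694), 38) ring (array([0.59077934, 0.04723853]), np.float64(0.00016334207506293885), 11)
need tool x,y mm -1.1834917430125378 -25.078528120551223
```

View pics/w14o.png

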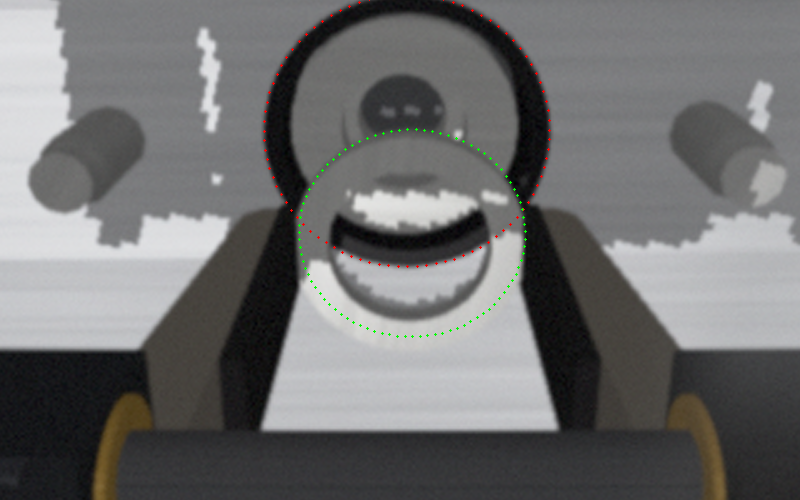

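servo_tool --pt "-0.05 -0.3 0 0 0 0 50" --pt "0 -0.4 0 0 0 0 50" --pt "0 -0.25 0 0 0 0 50" --pt "0 0 0 0 0 0 50" --pt "0 0 0 0 0 0 50" --pt "0 0 0 0 0 0 50"

```text
clock: 16.5
tcp_pos: [0.568, 0.0389, 0.0521]
eef_rot: [0.602, 0.798, -0.0, -0.0]
ft_force: [0.4, 0.0, -0.7]
width: 0.0519
```

```bash
python3 look.py w15;python3 two.py w15 .567 .039 1.85
```

```text
[0.56795928 0.03889654 0.05206013] 16.5 0.05191174263579296 [ 0.43206049  0.00951583 -0.70084511]
mouth (array([0.56704744, 0.03928154]), np.float64(8.563222403509818e-05), 38) ring (array([0.56529723, 0.03865543]), np.float64(0.00016749468859054463), 28)
need tool x,y mm 0.1195261124785838 1.8549878915942162
```

View pics/w15o.png

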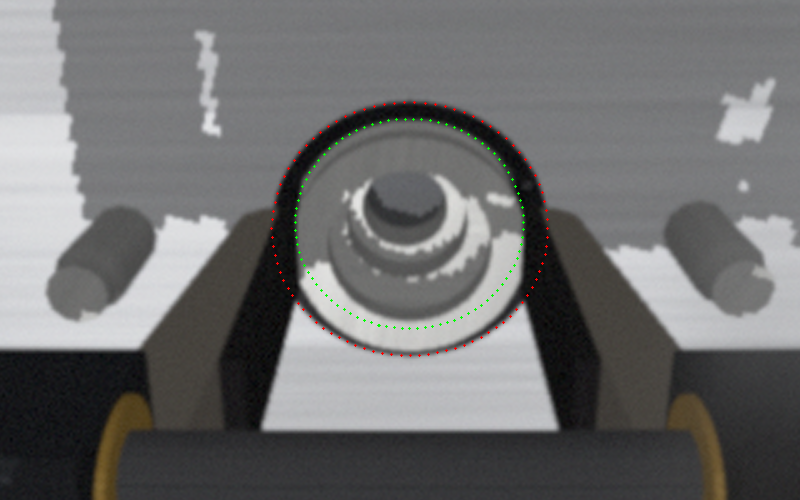

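```bash
python3 - <<'E'
from fit import *
import pickle
ph=1.85;up=ph+np.pi/2
for src,dst,x0 in (('w13','w15',[.6276,.0998]),('w14','w15',[.5908,.0455]),('w8','w10',[.5795,-.1082])):
    a=pickle.load(open(src+'.pkl','rb'));b=pickle.load(open(dst+'.pkl','rb'))
    r=fitc(a,x0,.05,.027,up+np.radians(np.arange(-50,51,4)),0,.003)
    ang=up+np.radians(np.arange(-50,51,2)); P=np.c_[r[0][0]+.027*np.cos(ang),r[0][1]+.027*np.sin(ang),0*ang+.05]
    uv=proj(a,P); Q=pt(b,uv,.05)[:,:2]
    q=Q.mean(0)-.027*np.array([np.cos(ang),np.sin(ang)]).mean(1)
    m=fitc(b,[.567,.0388],.05,.03275,up+np.radians(np.arange(-75,76,4)),+1,.004)
    d=m[0]-q; print(src,r[:3],'top px zoom',(uv[:,1].min()-150)*2.5,'need',(d[0]*np.cos(ph)+d[1]*np.sin(ph))*1e3,(d[0]*np.sin(ph)-d[1]*np.cos(ph))*1e3)
E
```

```text
Traceback (most recent call last):
  File "fit.py", line 19, in fitc
    s=least_squares(lambda q:np.hypot(*(P-q).T)-Rm,xy,loss='soft_l1',f_scale=.0003)
  File "fit.py", line 19, in <lambda>
    s=least_squares(lambda q:np.hypot(*(P-q).T)-Rm,xy,loss='soft_l1',f_scale=.0003)
                                        ~^~
ValueError: operands could not be broadcast together with shapes (0,) (2,)
```

```bash
sed -i 's/gr\[i\]>1\./gr[i]>.15/' fit.py; python3 - <<'E'
from fit import *
import pickle
ph=1.85;up=ph+np.pi/2
for src,dst,x0 in (('w13','w15',[.6278,.1005]),('w14','w15',[.5908,.0468]),('w8','w10',[.5795,-.1072])):
    a=pickle.load(open(src+'.pkl','rb'));b=pickle.load(open(dst+'.pkl','rb'))
    r=fitc(a,x0,.05,.027,up+np.radians(np.arange(-50,51,4)),0,.003)
    ang=up+np.radians(np.arange(-50,51,2)); P=np.c_[r[0][0]+.027*np.cos(ang),r[0][1]+.027*np.sin(ang),0*ang+.05]
    uv=proj(a,P); Q=pt(b,uv,.05)[:,:2]
    q=Q.mean(0)-.027*np.array([np.cos(ang),np.sin(ang)]).mean(1)
    m=fitc(b,[.567,.0388],.05,.03275,up+np.radians(np.arange(-75,76,4)),+1,.004)
    d=m[0]-q; print(src,r[:3],'top px zoom',(uv[:,1].min()-150)*2.5,'need',(d[0]*np.cos(ph)+d[1]*np.sin(ph))*1e3,(d[0]*np.sin(ph)-d[1]*np.cos(ph))*1e3)
E
python3 - <<'E'
import cv2
a=cv2.imread('pics/w15.png')[185:300,270:375]; b=cv2.imread('pics/w13.png')[185:300,270:375]
import numpy as np
x=cv2.resize(np.hstack([a,b]),None,fx=3.8,fy=3.8,interpolation=cv2.INTER_CUBIC); cv2.imwrite('pics/cmp.png',np.clip(x*1.5,0,255).astype('uint8'))
E
```

```text
w13 (array([0.62742   , 0.10057703]), np.float64(8.232821965436891e-05), 26) top px zoom 127.90094949817522 need -0.04868635517540605 -0.5355754736264092
w14 (array([0.59240267, 0.04712721]), np.float64(0.0003799857741976359), 26) top px zoom 134.99579273101426 need 0.046842100586060705 -2.2315691886400026
w8 (array([ 0.58004693, -0.10786308]), np.float64(0.0001443242219407309), 26) top px zoom 126.40429937129468 need 1.12534916814454 1.7104302940693583
```

View pics/cmp.png

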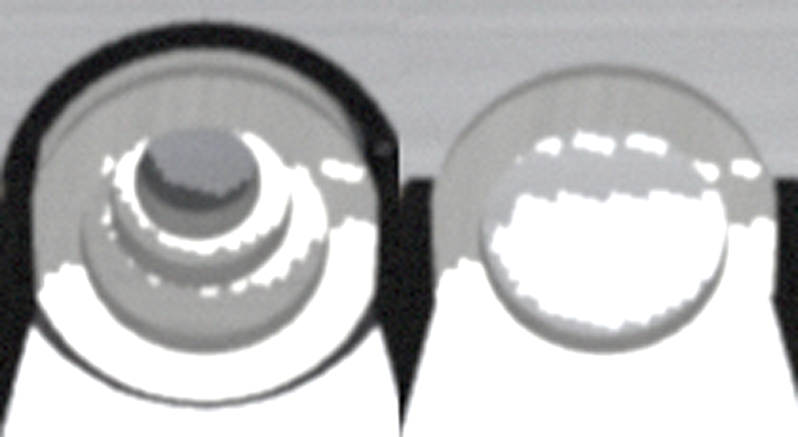

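servo_tool --pt "0 -0.03 0 0 0 0 50" --pt "0 0 0 0 0 0 50" --pt "0 0 0 0 0 0 62" --pt "0 0 0 0 0 0 62" --pt "0 0 0 0 0 0 62"

```text
clock: 16.97
tcp_pos: [0.5674, 0.0384, 0.0524]
eef_rot: [0.602, 0.798, 0.0, 0.0]
ft_force: [0.3, 0.4, -0.2]
width: 0.062
```

```bash
python3 look.py w16
```

```text
[0.56744421 0.03844237 0.05240789] 16.9667 0.062018531913780886 [ 0.25736376  0.42228854 -0.22959513]
```

View pics/w16z.png

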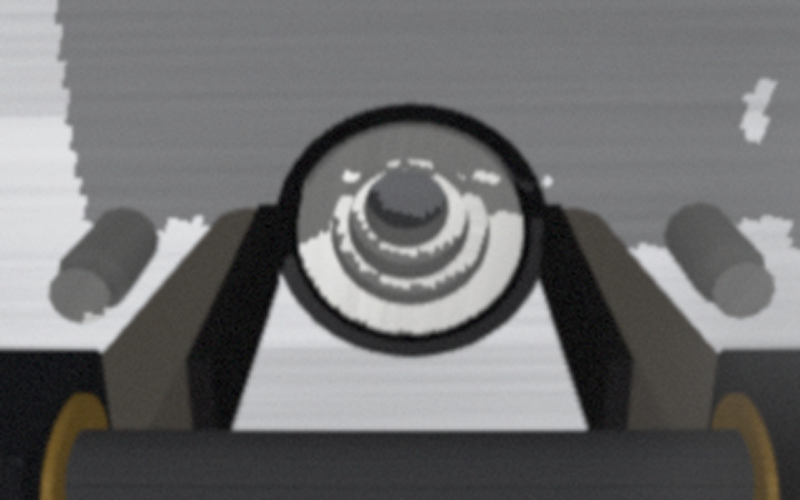

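The thin ring has dropped below the deck, inside the band. Next I retract and check from the top and side cameras.

servo_tool --pt "0 0 -0.5 0 0 0 66" --pt "0 0 -1 0 0 0 70" --pt "0 0 -1 0 0 0 70" --pt "0 -0.3 -1 0 0 0 70" --pt "0 -0.8 -0.8 0 0 0 70" --pt "-0.8 -0.6 -0.2 0 0 0 70" --pt "-1 0 -0.2 0 0 0 70" --pt "-1 0 0 0 0 0 70" --pt "-1 0 0 0 0 0 70" --pt "-1 0 0 0 0 0 70"

```text
clock: 17.85
tcp_pos: [0.5598, -0.0899, 0.1714]
eef_rot: [0.602, 0.798, 0.0, 0.001]
ft_force: [0.5, 0.1, 0.4]
width: 0.07
```

servo_tool --pt "-1 0 0 0 0 0 70" --pt "-1 0 0 0 0 0 70" --pt "-1 0 0 0 0 0 70" --pt "-0.5 0 0 0 0 0 70" --pt "0 0 0 0 0 0 70"

```text
clock: 18.27
tcp_pos: [0.5839, -0.1751, 0.1707]
eef_rot: [0.603, 0.797, -0.0, 0.001]
ft_force: [0.4, 0.4, -0.6]
width: 0.0701
```

```bash
python3 - <<'E'
from fit import *
t=cam('top','pics/t9.png');s=cam('side','pics/s9.png')
a=cv2.resize(t['frame'][90:320,180:480,::-1],None,fx=2.6,fy=2.6,interpolation=cv2.INTER_CUBIC);cv2.imwrite('pics/t9z.png',a)
a=cv2.resize(s['frame'][150:270,260:440,::-1],None,fx=4.4,fy=4.4,interpolation=cv2.INTER_CUBIC);cv2.imwrite('pics/s9z.png',a)
E
```

```text
(no output)
```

View pics/t9z.png

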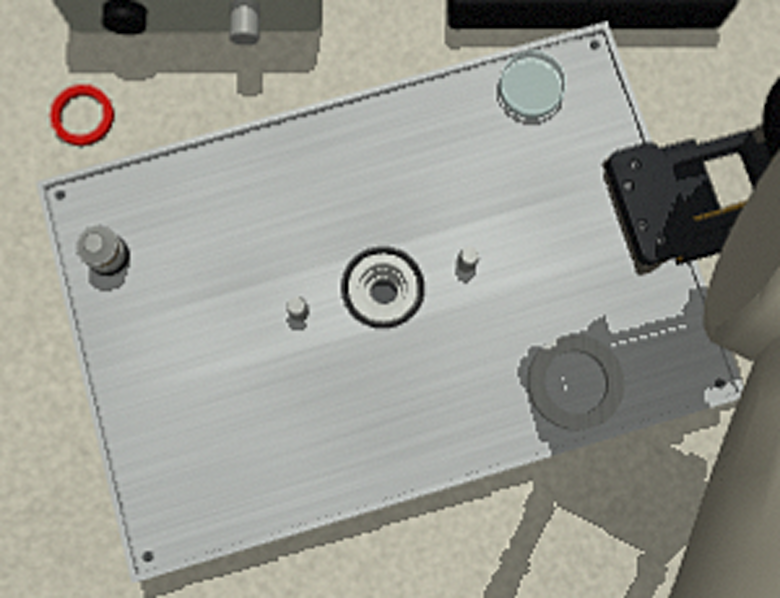

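View pics/s9z.png

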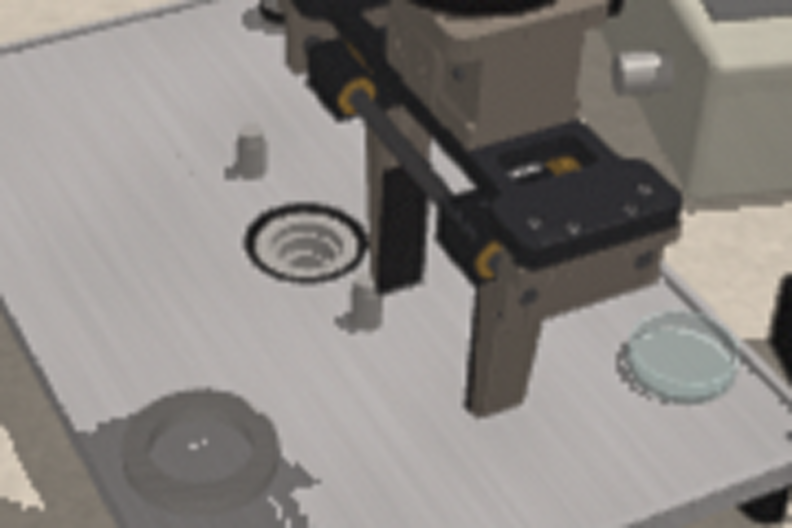

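Both views show one nested column: stepped bores, with the top ring evenly inside the dark band. Top-view centre is zoom (383,288). The objective, dish, wide ring and red ring are where they started.

```bash
python3 -c "
from plant import robot
print(robot.job_done()); print(robot.read_state()['clock'])"
```

```text
the job is handed in; nothing more can be done
None
the job is handed in; nothing more can be done
```

The three spacer rings are in the lens tube in the order asked: thick, then middle, then thin. I handed the job in at about 18.4 s on the clock, inside the 62 s limit.

**How:** I gripped each ring lightly from outside with the fingertips about 2–4 mm above the deck. I slid it along the deck to the mouth, going round the posts and the other things. I then centred it by wrist camera and released it, and each ring dropped in on the first release.

**Last checks:** The final top and side pictures show three stepped bores lying concentric and flat inside the dark band. The top ring sits below the deck. The dish, objective, wide ring and red look-alike looked unmoved, and the gripper was clear of everything. The reported wrist force stayed below about 7 N.

**What disagreed:**
- **Thin ring:** the automatic circle fit locked onto the wrong edge and asked for a shift of +1.9 mm. I used an earlier clear picture instead, which gave −0.5 mm.
- **Position readings:** TCP readings scattered by about 1 mm. The measured position also shifted by a millimetre or more, up to 4 mm, when the thick and middle rings were released.

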